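# Switch on the van's lamp circuit with the stylus from the tool caddy

### The job

Turn the revolving caddy until the orange stylus's pocket stands at the red pointer, then draw out the stylus. With the stylus alone, reach in under the clipped straightedge and press in the upper half of the green rocker until it is fully tipped over, leaving the other rockers as they are. Put the stylus back fully home in its own pocket, let go, and leave the chisel, the file and everything else on the shelf where they are.

Things in the scene. Friction and masses are not known exactly. Their poses are not given: they have to be found in the camera images.
- caddy_base: fixed black foot of the revolving tool caddy, a disc 200 mm across, 18 mm high, with a red pointer on the front edge at its own -x, facing the robot's side (yaw within 0.2 rad). It stands left or right of the middle, the switch bank on the other side. Origin at the centre of its underside; its z is the turning axis
- caddy: turning part of the caddy, origin on the axis 20 mm above the table. Five pockets 72 degrees apart lean outward 8 degrees from vertical: mouths 100 mm from the axis, 110 mm above the origin, holes 17 mm square. The stylus's pocket (orange mark) is at its -x; next to it stand the chisel (+72 degrees about z) and the file (-72); two are empty
- caddy_knob (a point): centre of the yellow bar knob on top of the turning caddy, on its axis: 56 mm long along x, 14 mm thick along y, 34 mm high (160 to 194 mm above the table). It turns with the caddy, both ways, against friction of 0.15 N m, and stays where left. At the start the stylus's pocket is 0.7 rad or more from the pointer, either way
- stylus_home (a point): point on the turning caddy where the centre of the stylus's handle lies when it is fully home in its pocket: 40 mm out from the mouth along the pocket's axis, which going up and out is (-0.139, 0, 0.990) in this point's (and caddy's) axes
- stylus_grip (a point): centre of the stylus's orange handle, 18 mm square and 80 mm long, z along it towards the free end, sides square to x and y. A 26 mm square collar, 6 mm thick, ends it; below that a steel shaft 12 mm square, 75 mm long, then a blunt tip 8 mm square, 15 mm long; the tip's end is 130 mm from this point along -z. 0.08 to 0.17 kg. At home the collar rests on the pocket's mouth, the shaft in the hole (open below)
- stylus_tip (a point): end of the stylus's tip, same axes as stylus_grip
- chisel_grip (a point): centre of the blue handle of a chisel shaped and sized like the stylus, in the next pocket; leave it there
- file_grip (a point): centre of the black handle of a file shaped and sized like the stylus, in the pocket on the other side; leave it there
- bank: fixed grey switch console, 190 mm long along its y, facing away from the robot, towards its own +x (yaw within 0.2 rad). Origin at the centre of its underside, below the middle of the row. The face passes 85 mm above it and slopes up 35 degrees towards -x, 42 mm each way along the slope. Behind the rockers its housing stands 112 mm high (x = -28 to -52 mm), with a post 165 mm high at each end of it (y = 83 to 95 mm either side)
- straightedge (a point): middle of the front lower edge of the aluminium straightedge that two spring clips pin across the bank's two posts, 165 mm above the table. It is 300 mm long along y, 60 mm deep towards -x, 12 mm thick (15 with clips), and roofs over the upper halves of the rockers, so the stylus has to come in under it from the bank's front (+x), leaning 25 to 50 degrees from vertical
- sw_green: mounting of the green rocker, one of four in a row 40 mm apart (order varies). Origin on the bank's sloping face, 85 mm up. Axes as bank. The rocker is a flat slab, 56 mm up the slope, 26 wide, 10 thick, turning about its middle on an axis along y that lies 6 mm out from the origin, square to the face.
- sw_red: mounting of the red rocker, one of four in a row 40 mm apart (order varies). Origin on the bank's sloping face, 85 mm up. Axes as bank. The rocker is a flat slab, 56 mm up the slope, 26 wide, 10 thick, turning about its middle on an axis along y that lies 6 mm out from the origin, square to the face.
- sw_yellow: mounting of the yellow rocker, one of four in a row 40 mm apart (order varies). Origin on the bank's sloping face, 85 mm up. Axes as bank. The rocker is a flat slab, 56 mm up the slope, 26 wide, 10 thick, turning about its middle on an axis along y that lies 6 mm out from the origin, square to the face.
- sw_white: mounting of the white rocker, one of four in a row 40 mm apart (order varies). Origin on the bank's sloping face, 85 mm up. Axes as bank. The rocker is a flat slab, 56 mm up the slope, 26 wide, 10 thick, turning about its middle on an axis along y that lies 6 mm out from the origin, square to the face.
- rk_green (a joint): angle of the green rocker, -0.26 to 0.26 rad (rigid stops): at -0.26 its lower half is pressed in and its upper half stands out; at +0.26 the upper half is fully in. Starts near -0.25 (upper half out). Friction holds it where it is left; about 3 N, 20 mm from its axis, moves it.
- rk_red (a joint): angle of the red rocker, -0.26 to 0.26 rad (rigid stops): at -0.26 its lower half is pressed in and its upper half stands out; at +0.26 the upper half is fully in. Starts near -0.25; leave it so. Friction holds it where it is left; about 3 N, 20 mm from its axis, moves it.
- rk_white (a joint): angle of the white rocker, -0.26 to 0.26 rad (rigid stops): at -0.26 its lower half is pressed in and its upper half stands out; at +0.26 the upper half is fully in. Starts near -0.25; leave it so. Friction holds it where it is left; about 3 N, 20 mm from its axis, moves it.
- rk_yellow (a joint): angle of the yellow rocker, -0.26 to 0.26 rad (rigid stops): at -0.26 its lower half is pressed in and its upper half stands out; at +0.26 the upper half is fully in. Starts near +0.25 (already tipped); leave it so. Friction holds it where it is left; about 3 N, 20 mm from its axis, moves it.
- tile: green glazed subway tile with hairline cracks, lying flat, 150 x 75 x 8 mm; origin at the centre of its underside
- leveller: blue plastic clip-style levelling base, 60 x 50 mm, 41 mm high; origin at the centre of its underside
- float: round white plastic grout finishing tool, disc 120 mm across and 14 mm thick with a knob on top, 64 mm high in all; origin at the centre of its underside
- hammer: heavy steel tile hammer lying flat, about 260 mm long, 40 mm high, 0.8 kg, at the back; origin on the underside between handle and head, the head towards its +x
- sealant: sealant cartridge standing upright between the caddy and the switch bank, 50 mm across, 215 mm high with its nozzle, easily toppled; origin at the centre of its underside
Mind the look-alikes: they are no part of the job. There is more than one size of the caddy_base; the one meant has the size given above.

How it is judged (in metres and radians):
On the way, in this order (a step that is already met when the one before it is completed fails the run):
1. the stylus's pocket is turned to the red pointer, the stylus still in it (y of stylus_home in the frame of caddy_base between -0.032 and 0.032 m and x of stylus_home in the frame of caddy_base below 0 m and distance between stylus_grip and stylus_home below 0.012 m), for 0.2 s.
2. the stylus is drawn out of its pocket (distance between stylus_grip and stylus_home above 0.1 m), for 0.1 s.
3. the green rocker is tipped over with the stylus's tip (value of joint rk_green above 0.18 rad and distance between stylus_tip and sw_green below 0.05 m), for 0.05 s.
At the end, for the whole second after the job is handed in: green rocker past 0.18 rad, upper half in; red and white still below -0.15 rad and yellow above 0.15; stylus back in its own pocket, its grip centre within 12 mm of stylus_home; nothing held (distance between stylus_grip and stylus_home below 0.012 m and value of joint rk_green above 0.18 rad and value of joint each of rk_red, rk_white below -0.15 rad and value of joint rk_yellow above 0.15 rad); the robot touches nothing.
It fails at once if the gripper or arm touches the switches (only the stylus may) (contact force between any of the fingers, the arm and sw_green above 0.5 N or contact force between any of the fingers, the arm and sw_red above 0.5 N or contact force between any of the fingers, the arm and sw_yellow above 0.5 N or contact force between any of the fingers, the arm and sw_white above 0.5 N).
It fails at once if another rocker is tipped over (value of joint any of rk_red, rk_white above -0.1 rad or value of joint rk_yellow below 0.1 rad).
It fails at once if the chisel or the file comes out of its pocket (z of any of chisel_grip, file_grip in the frame of caddy above 0.179611 m or z of any of chisel_grip, file_grip in the frame of caddy below 0.119611 m).
It fails at once if a bystander is moved more than 30 mm or the cartridge topples (distance of any of tile, leveller, float, hammer, sealant from where it was at the start of the episode above 0.03 m or angle between sealant's own z axis and vertical above 0.5 rad).
It also fails if it takes over 72 s, if anything falls off the work surface, if the arm or the gripper's body presses on something with over 40 N, if the wrist force passes 120 N, or if a joint passes its speed limit or range.

### The arm

A 6-joint arm with a two-finger parallel gripper is mounted at the origin on the work surface. World frame = base frame: x ahead of the robot, y to its left, z up, the work surface at z = 0. Lengths are in mm, angles in rad, forces in N, time in s.
With the tool pointing down it reaches from about 400 to 825 mm from the base axis. Payload 7 kg.
Tool frame: the origin (TCP) lies between the finger pads; the fingertips stand bot.nose_length ahead of it and the grasp point (between the pads) lies 8 mm behind it (bot.nose_length is the distance from the TCP to the fingertips, in mm); z points along the fingers, y is the direction in which the jaws open and shut (so a half turn about z gives the same grasp; the last joint's range is limited). The gripper opens to 88 mm and grips with 3 to 60 N. Pads are 19 mm wide; open, the fingers measure 130 mm over their backs; the gripper's body (78 mm by 193 mm) begins 47 mm behind the grasp point.
Start: joints at [1.579, 0.359, 0.012, 0, -1.224, -0.288], TCP at [186.42, 648.724, 237.561] pointing down, gripper open.
Joint ranges: [-3.07, 3.07], [-1.43, 2.12], [-1.02, 1.25], [-3.03, 1.67], [-3.05, -0], [-3.03, 3.03]. Speed limits (rad/s): [2.39, 2.39, 3.01, 3.14, 3.14, 3.14].

### API

Orientations are given as [roll, pitch, yaw] about the fixed x, y, z axes, in that order (R = Rz(yaw) Ry(pitch) Rx(roll)).
In Python, from bench import bot, cams, job gives the robot as it stands. The module is installed in compiled form; this text tells all that it offers.
- The arm moves only by the tool jog_arm, never from a script. Its argument "series" is a list of rows, each a list of 6 numbers: the shift along the tool's x, y, z in m, then the turn, a rotation vector about the tool's x, y, z in rad. In form: [[dx, dy, dz, wx, wy, wz], ...]. A call has 1 to 12 rows; each row shifts and turns the commanded pose from where the row before left it, along the tool's axes as they then stand; what a row does not reach is not made up. A row lasts 1/12 s, in which the tool goes at most 41.7 mm and 7.16 degrees, less where a joint would pass 70% of its speed; a pose out of reach is approached as far as the arm can. A call with a gripper value outside its range is refused whole. "jaw" is the closure, from -1 (fully open) to 1 (shut), set as the call begins (left out, the last holds). The fingers move at their own pace and stop on an object; "squeeze" is the grip in N (left out, the last holds). Time passes only in rows, so rows that do not move let the fingers close. It gives the time, the measured TCP pose, the force and the opening at its end, in the units of the state.
- bot.read_state(): the state, without advancing time (a new reading comes with each control period).
- cams.snapshot(name): name is "side" or "top" or "wrist"; returns a dict with "frame" (400x640x3 uint8, red, green, blue), "z_map" (400x640 float32, mm along the optical axis (not along the pixel's ray), 0 where there is no reading), "K" (3x3 intrinsics, pixels), "k1" (the pictures are not rectified: a ray, as slopes to the right and down, at radius r is drawn at 1 + k1 r^2 times it, then the intrinsics apply), "R" (3x3) and "t" (3): a world point X has camera coordinates R X + t. Camera axes: x right, y down, z forward; pixel columns grow to the right and rows downward; lengths in mm; the calibration is good to about 2 mm. A picture is of the moment at which its call begins.
- job.hand_in(): hands the job in, once; it reports no verdict.
The state is a dict: "clock": time; "joint_positions": joint angles; "joint_vel": joint speeds; "effort": joint torques, N m; "tcp_pos": TCP position; "ee_rot": TCP orientation; "wrist_force": force on the tool from outside, world axes, zero at the start; "torque": the same for the moment, N m; "gripper_width": opening from 0.0 (shut) to 1.0 (fully open).
Only numpy, scipy, OpenCV 4.12 (cv2) and the standard library are available. Lean on these libraries where they do the work, as an engineer would, in place of code of your own. Each camera call takes 0.05 s, during which the arm holds its last target. There are 200 camera calls.

## Working session

There is one attempt and no reset: what is moved stays moved. The work goes in short steps, Python scripts to look and compute and a tool call to move; the robot and the scene stay as the last step left them, time stands still between calls to the robot, and variables do not carry over. Pictures are saved under pics/ and viewed, about 8 in all and at most 12, crops included, and the job is handed in when it is done.

Besides the shell and the picture viewer there is one more tool, called after "Request:" as name(argument=value, ...), one argument or row to a line, values as JSON. jog_arm: Moves the arm, as the interface text tells. Its arguments: {"type":"object","properties":{"series":{"type":"array","items":{"type":"array","items":{"type":"number"}}},"jaw":{"type":"number"},"squeeze":{"type":"number"}},"required":["series"]}

```bash
mkdir -p pics; cat > h.py <<'E'
import numpy as np, cv2
from scipy.spatial.transform import Rotation as Ro
from bench import bot, cams, job
def save(n,s,crop=None,f=1):
    im=s["frame"][:,:,::-1]
    if crop: im=im[crop[1]:crop[3],crop[0]:crop[2]]
    cv2.imwrite(f"pics/{n}.png",cv2.resize(im,None,fx=f,fy=f,interpolation=cv2.INTER_CUBIC))
def cloud(s):
    K,k1=np.array(s["K"]),s["k1"]
    v,u=np.mgrid[0:400,0:640].astype(float)
    p=np.stack([u,v],-1).reshape(-1,1,2)
    n=cv2.undistortPoints(p,K,np.array([k1,0,0,0.])).reshape(400,640,2)
    z=s["z_map"].astype(float)
    c=np.dstack([n*z[...,None],z])
    w=(c-np.array(s["t"]))@np.array(s["R"])
    w[z==0]=np.nan
    return w
def proj(s,X):
    c=np.array(s["R"])@np.array(X,float)+np.array(s["t"]);a=c[:2]/c[2];a=a*(1+s["k1"]*(a@a));K=np.array(s["K"])
    return K[:2,:2]@a+K[:2,2]
E
python3 - <<'E'
from h import *
import pickle
d={}
for n in("top","side"):
    s=cams.snapshot(n);d[n]=s;save(n+"0",s,f=1.25)
    print(n,s["K"],s["k1"],-np.array(s["R"]).T@s["t"],np.array(s["R"])[2])
pickle.dump(d,open("d.pkl","wb"))
print(bot.read_state(),bot.nose_length)
E
```

```text
top [[519.6610036    0.         317.75544645]
 [  0.         519.6610036  197.64399129]
 [  0.           0.           1.        ]] -0.1426621078674123 [ 211.47266297  -15.62160386 1768.13812359] [ 0.16758791 -0.00267407 -0.98585351]
side [[379.06484186   0.         312.91348114]
 [  0.         379.06484186 201.16316292]
 [  0.           0.           1.        ]] -0.07369918649391624 [ 70.28095834 570.27592098 774.81885903] [ 0.42880785 -0.60350593 -0.67223836]
{'clock': 0.1, 'joint_positions': array([ 1.57911770e+00,  3.59328034e-01,  1.11429142e-02, -3.12849660e-04,
       -1.22407807e+00, -2.88106877e-01]), 'joint_vel': array([ 0.00169747, -0.00300756,  0.00232007,  0.00120983, -0.00073563,
       -0.00029208]), 'effort': array([-1.32663590e-03, -5.84159410e+01,  2.93752974e+01,  7.01541871e+00,
        1.01934996e-02, -5.01192790e-05]), 'tcp_pos': array([186.30338898, 648.3446348 , 236.70402321]), 'ee_rot': array([ 3.14010268e+00, -1.34838040e-04, -2.79891928e-01]), 'wrist_force': array([ 0.61706242,  0.411929  , -0.3706506 ]), 'torque': array([0.01286577, 0.05775099, 0.00233374]), 'gripper_width': 1.0026820940040286} 11.0
```

View pics/top0.png

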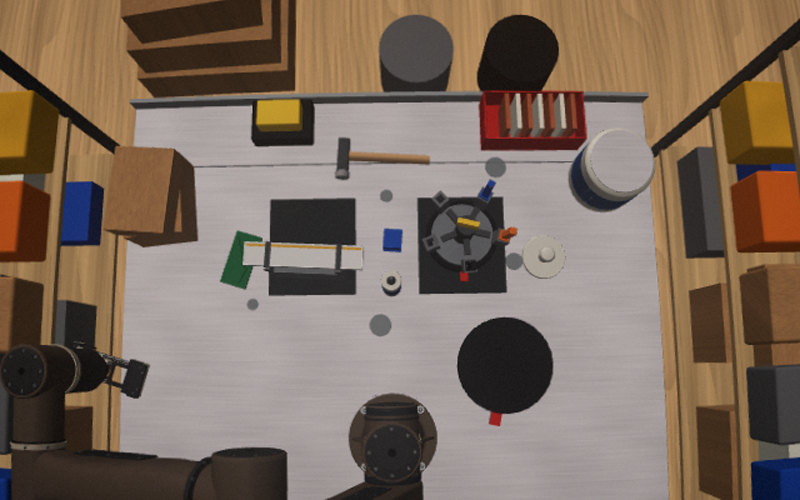

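View pics/side0.png

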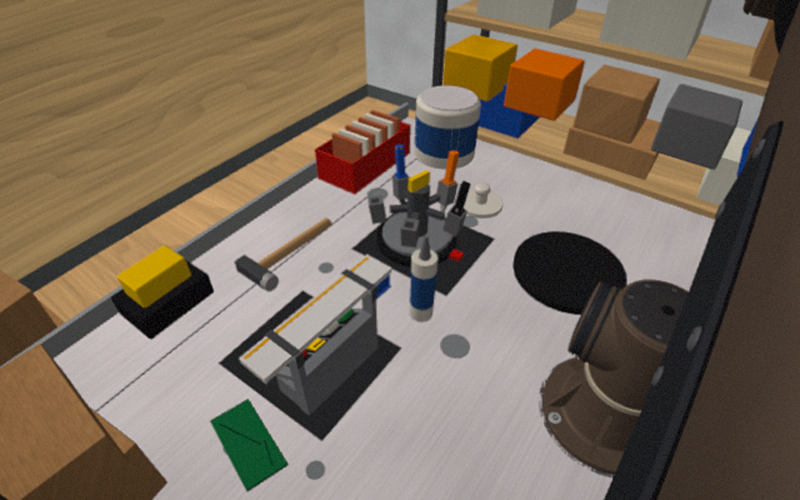

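Top view (pixels at 1.25×): the caddy with knob is at (465,228), with its pointer at (464,277). The stylus (508,234) is on the right, the chisel at (487,190) and the file at (466,265). The bank is under the straightedge at (303,257). Look-alikes are the large bare disc with a red pointer (505,365), which is oversized, plus the blue cartridge stripe and leveller. I'll measure next.

```bash
cat > m.py <<'E'
from h import *
import pickle
d=pickle.load(open("d.pkl","rb"))
for n in("top","side"):
    s=d[n];w=cloud(s);hsv=cv2.cvtColor(s["frame"],cv2.COLOR_RGB2HSV);H,S,V=[hsv[...,i].astype(int) for i in range(3)]
    x,y,z=w[...,0],w[...,1],w[...,2]
    def rep(name,m):
        p=w[m];p=p[np.isfinite(p).all(1)]
        if len(p)<5: print(n,name,len(p));return
        c=np.median(p,0);q=p[:,:2]-p[:,:2].mean(0);_,e,v=np.linalg.svd(q,full_matrices=False)
        print(n,name,len(p),"mean",p.mean(0).round(1),"min",np.percentile(p,3,axis=0).round(),"max",np.percentile(p,97,axis=0).round(),"axis deg",np.degrees(np.arctan2(v[0,1],v[0,0])).round(1),(e/np.sqrt(len(p))).round(1))
    A=(x>300)&(x<850)&(y<0)&(y>-420)
    rep("knob",A&(H>18)&(H<33)&(S>150)&(z>180)&(z<205))
    rep("stylus",A&(H>3)&(H<15)&(S>170)&(z>135)&(z<225))
    rep("chisel",A&(H>105)&(H<125)&(S>150)&(z>135)&(z<225))
    rep("pointer",A&((H<3)|(H>176))&(S>170)&(z<40)&(x>420)&(x<560))
    rep("baseblack",A&(V<45)&(z>12)&(z<24)&(x>420))
    rep("bigdisc",A&(V<45)&(x<450)&(z>5))
    B=(x>300)&(x<750)&(y>0)&(y<420)
    rep("straightedge",B&(z>170)&(z<184)&(S<60)&(V>120))
    rep("orangeedge",B&(H>12)&(H<28)&(S>120)&(z>160)&(z<184))
    C=B&(z>70)&(z<150)
    rep("green",C&(H>45)&(H<85)&(S>120)); rep("yellow",C&(H>20)&(H<33)&(S>150)); rep("red",C&((H<4)|(H>176))&(S>150))
    rep("sealant",(z>60)&(z<222)&(x>350)&(x<600)&(y>-40)&(y<60))
    print("top of sealant",np.nanmax(np.where((x>350)&(x<600)&(y>-40)&(y<60),z,np.nan)))
E
python3 m.py
python3 - <<'E'
from h import *;import pickle
d=pickle.load(open("d.pkl","rb"));a=d["top"]["frame"][140:250,160:440];b=d["side"]["frame"][100:330,170:400]
a=cv2.resize(a,None,fx=2.8,fy=2.8);b=cv2.resize(b,None,fx=1.2,fy=1.2)
cv2.imwrite("pics/c1.png",a[...,::-1])
save("c2",d["side"],(180,190,330,330),4)
E
```

```text
top knob 97 mean [ 539.3 -195.8  193.6] min [ 529. -221.  183.] max [ 551. -170.  201.] axis deg -104.0 [16.2  4.4]
top stylus 79 mean [ 530.4 -297.8  176.2] min [ 506. -356.  136.] max [ 828. -281.  215.] axis deg 168.1 [72.2  9.6]
top chisel 35 mean [ 627.6 -250.7  178.3] min [ 615. -262.  136.] max [ 639. -238.  217.] axis deg 155.6 [9.  6.5]
top pointer 35 mean [ 429.6 -199.8   12.2] min [ 420. -212.    2.] max [ 438. -190.   19.] axis deg -101.1 [7.  5.5]
top baseblack 394 mean [ 528.2 -192.4   18.3] min [ 444. -290.   13.] max [ 636. -101.   23.] axis deg -57.1 [67.4 65.4]
top bigdisc 487 mean [ 398.4 -208.6   39.2] min [ 302. -331.    5.] max [447. -81. 210.] axis deg 69.6 [81.8 38. ]
top straightedge 1341 mean [462.  214.5 177.4] min [435.  73. 171.] max [495. 359. 183.] axis deg -93.4 [88.3 16.2]
top orangeedge 153 mean [487.  211.8 177.9] min [479.  79. 172.] max [495. 350. 183.] axis deg -93.0 [83.2  1.8]
top green 0
top yellow 0
top red 0
top sealant 248 mean [396.6  -2.5 160. ] min [377. -25.  85.] max [421.  20. 212.] axis deg 178.4 [13.4 12.8]
top of sealant 216.086628
[... 706 characters left out ...]
65.6 15.4]
side straightedge 2557 mean [461.5 232.6 175.6] min [434.  77. 173.] max [493. 361. 178.] axis deg 86.9 [86.5 15.9]
side orangeedge 231 mean [487.3 236.1 176.1] min [479.  82. 174.] max [496. 352. 179.] axis deg 87.4 [81.5  7.1]
side green 48 mean [463.2 159.9 105.4] min [458. 147.  92.] max [474. 169. 112.] axis deg 69.2 [8.  3.3]
side yellow 93 mean [468.8 237.7  99.2] min [458. 223.  89.] max [480. 249. 104.] axis deg 64.5 [8.7 6.5]
side red 13 mean [466.9 266.3 109.4] min [464. 263. 106.] max [469. 270. 113.] axis deg 122.4 [2.1 1.8]
side sealant 881 mean [393.7  10.5 132.8] min [376. -12.  66.] max [419.  23. 200.] axis deg -150.7 [13.3  9.5]
top of sealant 215.74726369596394
```

View pics/c1.png

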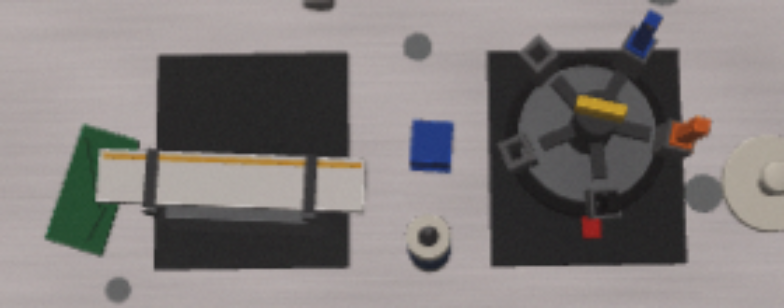

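View pics/c2.png

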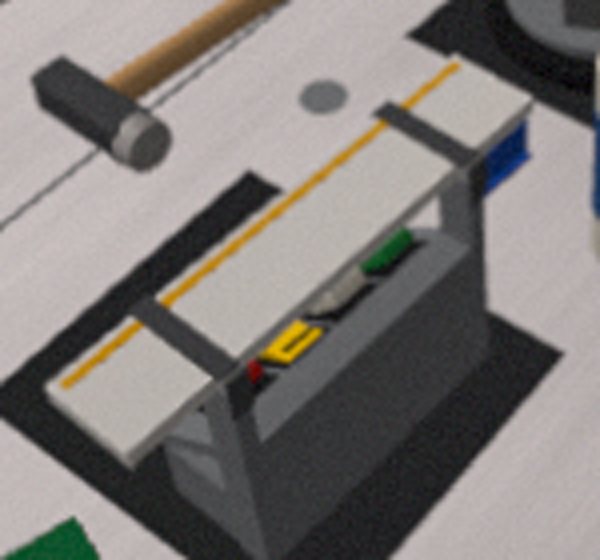

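Order on the bank with y decreasing is red, yellow, white, green (crop c2: red (255,372), yellow (293,342), white (345,292), green (388,250)), so green is at bank y = -60. The stylus is at about -104° around the caddy and the pointer at about -178°. I'll refine the bank and base fits and build a move planner.

```bash
cat >> h.py <<'E'
def plan(wps,cur=None):
    """wps: list of (pos mm, R or None, nrows)"""
    st=bot.read_state()
    p,R=(np.array(st["tcp_pos"]),Ro.from_euler("xyz",st["ee_rot"])) if cur is None else cur
    rows=[]
    for q,Rt,n in wps:
        q=np.array(q,float);Rt=R if Rt is None else Rt
        rv=(R.inv()*Rt).as_rotvec()/n
        for i in range(n):
            rows.append(list((R.inv().apply((q-p)/n)/1000).round(4)+0)+list(rv.round(4)+0)); R=R*Ro.from_rotvec(rv)
            p=p+(q-p)/(n-i) if False else p+(q-p)/(n-i)
        p,R=q,Rt
    return rows
def rows_const(p,R,q,Rt,n):
    """n rows, straight line & slerp, exact each row"""
    out=[];rv=(R.inv()*Rt).as_rotvec()/n;d=(q-p)/n
    for i in range(n):
        out.append([round(float(a),4)+0 for a in R.inv().apply(d)/1000]+[round(float(a),4)+0 for a in rv]); R=R*Ro.from_rotvec(rv)
    return out
def go(*wps,cur=None):
    st=bot.read_state()
    p,R=(np.array(st["tcp_pos"]),Ro.from_euler("xyz",st["ee_rot"])) if cur is None else cur
    rows=[]
    for q,Rt,n in wps:
        q=np.array(q,float);Rt=R if Rt is None else Rt
        rows+=rows_const(p,R,q,Rt,n);p,R=q,Rt
    for i in range(0,len(rows),12): print(str(rows[i:i+12]).replace(" ",""))
def down(psi,lean=0):
    """tool down at yaw psi deg, then leaning: lean>0 = body toward robot(-x)"""
    return Ro.from_euler("y",-np.radians(lean))*Ro.from_euler("xyz",[np.pi,0,np.radians(psi)])
E
python3 - <<'E'
import re
s=open('h.py').read()
i=s.index("def plan");j=s.index("def rows_const");open('h.py','w').write(s[:i]+s[j:])
E
python3 - <<'E'
from h import *;import pickle
from scipy.optimize import least_squares
d=pickle.load(open("d.pkl","rb"))
w=cloud(d["side"]);f=d["side"]["frame"].astype(int)
x,y,z=[w[...,i] for i in range(3)];grey=(f.max(2)-f.min(2)<25)
m=(x>390)&(x<440)&(y>140)&(y<300)&(z>20)&(z<100)&grey
p=w[m];A=np.c_[p[:,1],np.ones(len(p))];c=np.linalg.lstsq(A,p[:,0],rcond=None)[0];print("back face x=a*y+b",c,len(p),"x at217",c[0]*217+c[1],"res",np.std(p[:,0]-A@c))
m=(y>150)&(y<290)&(z>108)&(z<117)&(x>390)&(x<470)&grey
print("housing top",m.sum(),np.percentile(x[m],[2,20,50,80,98]),np.median(z[m]))
for n in("side","top"):
  w=cloud(d[n]);x,y,z=[w[...,i] for i in range(3)]
  m=(z>172)&(z<181)&(x>425)&(x<505)&(y>40)&(y<400);p=w[m]
  r=cv2.minAreaRect(p[:,:2].astype(np.float32));print(n,"sedge rect",r,np.percentile(p[:,1],[.5,99.5]))
  for Y in(110,160,217,260,300):
    k=abs(p[:,1]-Y)<6;print(Y,np.percentile(p[k,0],[3,97]).round(1),end=";")
  f=d[n]["frame"].astype(int)
  m=(f.max(2)<60)&(z>13)&(z<22)&(np.hypot(x-539,y+195)<115)&(np.hypot(x-539,y+195)>70);p=w[m]
  g=(f.max(2)>60)&(z<8)
  a=np.arctan2(p[:,1]+195,p[:,0]-539);o=[]
  for t in np.arange(-3.1,3.1,.2):
    k=abs(a-t)<.1
    if k.sum()>4:o.append(p[k][np.argmax(np.hypot(*(p[k,:2]-[539,-195]).T))][:2])
  o=np.array(o);s=least_squares(lambda v:np.hypot(*(o-v).T)-100,[539,-195],loss="soft_l1");print("\nbase",s.x,len(o),np.hypot(*(o-s.x).T).mean())
up=bot.read_state();P=up["tcp_pos"];E=up["ee_rot"]
print("moves")
go((P+[0,0,120],None,4),([540,250,360],down(-60),14),([540,-195,330],down(-104),14))
E
```

```text
back face x=a*y+b [4.51364401e-02 4.17231072e+02] 1117 x at217 427.02567922098945 res 0.8116604690815951
housing top 611 [425.34462661 431.02462437 438.49629136 446.42517565 463.79220393] 110.89038622228367
side sedge rect ((461.15802001953125, 216.17056274414062), (299.31072998046875, 73.07173156738281), 87.36622619628906) [ 69.27714539 365.07754834]
110 [430.7 487.4];160 [432.9 490.5];217 [434.3 490.9];260 [436.9 495.8];300 [429.9 500.1];
base [ 539.25641434 -195.73230643] 15 99.56405647290354
top sedge rect ((464.23779296875, 217.22091674804688), (301.77679443359375, 72.7529067993164), 89.21826171875) [ 69.39461422 365.40538489]
110 [431.1 488.3];160 [435.8 487.9];217 [437.5 493.3];260 [437.5 496.7];300 [435.  500.9];
base [ 540.60129379 -196.21429728] 22 101.0067461014532
moves
[[0.0,0.0,-0.03,0.0,0.0,0.0],[0.0,0.0,-0.03,0.0,0.0,0.0],[0.0,0.0,-0.03,0.0,0.0,0.0],[0.0,0.0,-0.03,0.0,0.0,0.0],[0.0321,0.0204,-0.0002,0.0001,0.0,0.0548],[0.0332,0.0186,-0.0002,0.0001,0.0,0.0548],[0.0342,0.0167,-0.0002,0.0001,0.0,0.0548],[0.035,0.0148,-0.0002,0.0001,0.0,0.0548],[0.0358,0.0129,-0.0002,0.00
[... 230 characters left out ...]
8,0.0006,-0.0002,0.0001,0.0,0.0548],[0.038,-0.0014,-0.0002,0.0001,0.0,0.0548],[0.0379,-0.0035,-0.0002,0.0001,0.0,0.0548],[0.0376,-0.0056,-0.0002,0.0001,0.0,0.0548],[0.0275,0.0159,0.0021,0.0,0.0,0.0549],[0.0284,0.0144,0.0021,0.0,0.0,0.0549],[0.0291,0.0128,0.0021,0.0,0.0,0.0549],[0.0298,0.0112,0.0021,0.0,0.0,0.0549],[0.0303,0.0095,0.0021,0.0,0.0,0.0549],[0.0308,0.0078,0.0021,0.0,0.0,0.0549]]
[[0.0312,0.0061,0.0021,0.0,0.0,0.0549],[0.0315,0.0044,0.0021,0.0,0.0,0.0549],[0.0317,0.0027,0.0021,0.0,0.0,0.0549],[0.0318,0.001,0.0021,0.0,0.0,0.0549],[0.0318,-0.0008,0.0021,0.0,0.0,0.0549],[0.0317,-0.0025,0.0021,0.0,0.0,0.0549],[0.0315,-0.0043,0.0021,0.0,0.0,0.0549],[0.0312,-0.006,0.0021,0.0,0.0,0.0549]]
```

Request:
jog_arm(
  series=[
    [0,0,-0.03,0,0,0],
    [0,0,-0.03,0,0,0],
    [0,0,-0.03,0,0,0],
    [0,0,-0.03,0,0,0],
    [0.0321,0.0204,0,0,0,0.0548],
    [0.0332,0.0186,0,0,0,0.0548],
    [0.0342,0.0167,0,0,0,0.0548],
    [0.035,0.0148,0,0,0,0.0548],
    [0.0358,0.0129,0,0,0,0.0548],
    [0.0365,0.0109,0,0,0,0.0548],
    [0.037,0.0089,0,0,0,0.0548],
    [0.0374,0.0069,0,0,0,0.0548],
  ],
  jaw=-0.1,
)

```text
clock: 1.1
tcp_pos: [389.2, 419.4, 357.4]
ee_rot: [3.141, 0.0, -0.721]
wrist_force: [0.9, -0.1, -1.0]
gripper_width: 0.549
```

Request:
jog_arm(
  series=[
    [0.0377,0.0048,0,0,0,0.0548],
    [0.038,0.0027,0,0,0,0.0548],
    [0.038,0.0006,0,0,0,0.0548],
    [0.038,-0.0014,0,0,0,0.0548],
    [0.0379,-0.0035,0,0,0,0.0548],
    [0.0376,-0.0056,0,0,0,0.0548],
    [0.0275,0.0159,0.002,0,0,0.0549],
    [0.0284,0.0144,0.002,0,0,0.0549],
    [0.0291,0.0128,0.002,0,0,0.0549],
    [0.0298,0.0112,0.002,0,0,0.0549],
    [0.0303,0.0095,0.002,0,0,0.0549],
    [0.0308,0.0078,0.002,0,0,0.0549],
  ],
)

```text
clock: 2.1
tcp_pos: [539.5, 58.1, 345.2]
ee_rot: [3.141, 0.0, -1.379]
wrist_force: [0.9, -0.1, -0.7]
gripper_width: 0.549
```

Request:
jog_arm(
  series=[
    [0.0312,0.0061,0.002,0,0,0.0549],
    [0.0315,0.0044,0.002,0,0,0.0549],
    [0.0317,0.0027,0.002,0,0,0.0549],
    [0.0318,0.001,0.002,0,0,0.0549],
    [0.0318,-0.0008,0.002,0,0,0.0549],
    [0.0317,-0.0025,0.002,0,0,0.0549],
    [0.0315,-0.0043,0.002,0,0,0.0549],
    [0.0312,-0.006,0.002,0,0,0.0549],
    [0,0,0,0,0,0],
  ],
)

```text
clock: 2.85
tcp_pos: [539.2, -198.7, 328.3]
ee_rot: [3.139, -0.001, -1.822]
wrist_force: [0.6, 0.4, -0.3]
gripper_width: 0.551
```

```bash
cat > knob.py <<'E'
from h import *
def knob(s):
    w=cloud(s);hsv=cv2.cvtColor(s["frame"],cv2.COLOR_RGB2HSV);H,S=hsv[...,0],hsv[...,1]
    m=(H>18)&(H<33)&(S>150)&(w[...,2]>188)&(w[...,2]<200)&(np.hypot(w[...,0]-539,w[...,1]+195)<45)
    p=w[m]; r=cv2.minAreaRect(p[:,:2].astype(np.float32));q=p-p.mean(0);v=np.linalg.svd(q[:,:2],full_matrices=False)[2][0]
    m=(H>3)&(H<15)&(S>170)&(w[...,2]>135)&(w[...,2]<225)&(np.hypot(w[...,0]-539,w[...,1]+195)<150);
    return len(p),p.mean(0).round(1),r,np.degrees(np.arctan2(v[1],v[0])).round(1),"stylus",m.sum(),w[m].mean(0) if m.any() else 0
E
python3 - <<'E'
from knob import *
st=bot.read_state();print(st["joint_positions"].round(3),st["tcp_pos"])
s=cams.snapshot("wrist");save("w1",s);print(knob(s));print(knob(cams.snapshot("top")))
E
```

```text
[-1.200e-02  1.490e-01 -6.500e-02  1.000e-03 -1.359e+00 -2.390e-01] [ 539.1696043  -198.74133722  328.32389864]
(719, array([ 541., -199.,  194.]), ((541.3067016601562, -197.27394104003906), (56.47041320800781, 13.53021240234375), 76.74888610839844), np.float64(76.3), 'stylus', np.int64(812), array([ 516.93517319, -297.06039105,  185.47648474]))knob.py:5: RuntimeWarning: Mean of empty slice.
  p=w[m]; r=cv2.minAreaRect(p[:,:2].astype(np.float32));q=p-p.mean(0);v=np.linalg.svd(q[:,:2],full_matrices=False)[2][0]
  ret = um.true_divide(
Traceback (most recent call last):
  File "knob.py", line 5, in knob
    p=w[m]; r=cv2.minAreaRect(p[:,:2].astype(np.float32));q=p-p.mean(0);v=np.linalg.svd(q[:,:2],full_matrices=False)[2][0]
                                                                          ~~~~~~~~~~~~~~~~~~~~~~~~~~~~~~~~~~~~~~~~~~~~~^^^
IndexError: index 0 is out of bounds for axis 0 with size 0
```

View pics/w1.png

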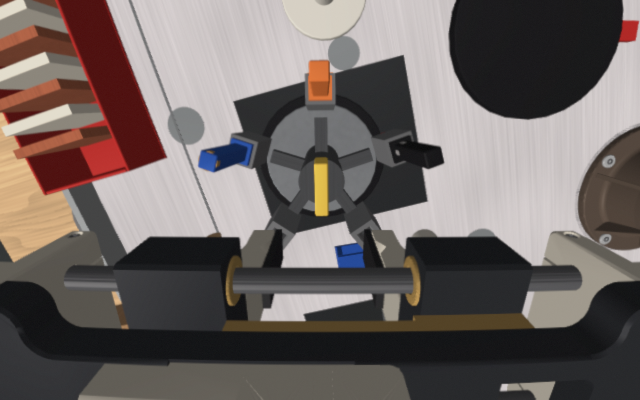

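```bash
python3 - <<'E'
from h import *
go(([541,-197.5,200],down(-103.5),5),([541,-197.5,177],None,2))
E
```

```text
[[0.0003,-0.0004,0.0258,0.0003,0.0,-0.0023],[0.0003,-0.0004,0.0258,0.0003,0.0,-0.0023],[0.0003,-0.0004,0.0258,0.0003,0.0,-0.0023],[0.0003,-0.0004,0.0258,0.0003,0.0,-0.0023],[0.0003,-0.0004,0.0258,0.0003,0.0,-0.0023],[0.0,0.0,0.0115,0.0,0.0,0.0],[0.0,0.0,0.0115,0.0,0.0,0.0]]
```

Request:
jog_arm(
  series=[
    [0.0003,-0.0004,0.0258,0,0,-0.0023],
    [0.0003,-0.0004,0.0258,0,0,-0.0023],
    [0.0003,-0.0004,0.0258,0,0,-0.0023],
    [0.0003,-0.0004,0.0258,0,0,-0.0023],
    [0.0003,-0.0004,0.0258,0,0,-0.0023],
    [0,0,0.0115,0,0,0],
    [0,0,0.0115,0,0,0],
    [0,0,0,0,0,0],
  ],
)

```text
clock: 3.62
tcp_pos: [540.3, -195.2, 175.0]
ee_rot: [3.137, -0.0, -1.803]
wrist_force: [-0.9, 0.1, 0.4]
gripper_width: 0.554
```

Request:
jog_arm(
  series=[
    [0,0,0,0,0,0],
    [0,0,0,0,0,0],
    [0,0,0,0,0,0],
    [0,0,0,0,0,0],
    [0,0,0,0,0,0],
    [0,0,0,0,0,0],
    [0,0,0,0,0,0],
    [0,0,0,0,0,0],
  ],
  jaw=1,
  squeeze=40,
)

```text
clock: 4.28
tcp_pos: [541.1, -196.5, 178.0]
ee_rot: [3.141, 0.0, -1.804]
wrist_force: [-3.5, 2.6, 6.1]
gripper_width: 0.157
```

Gripped (0.157 × 88 ≈ 14 mm, as it should be). Now the turn.

Request:
jog_arm(
  series=[
    [0,0,0,0,0,0.1075],
    [0,0,0,0,0,0.1075],
    [0,0,0,0,0,0.1075],
    [0,0,0,0,0,0.1075],
    [0,0,0,0,0,0.1075],
    [0,0,0,0,0,0.1075],
    [0,0,0,0,0,0.1075],
    [0,0,0,0,0,0.1075],
    [0,0,0,0,0,0.1075],
    [0,0,0,0,0,0.1075],
    [0,0,0,0,0,0.1075],
    [0,0,0,0,0,0.1075],
  ],
)

```text
clock: 5.28
tcp_pos: [541.1, -196.4, 178.0]
ee_rot: [3.141, -0.001, -3.099]
wrist_force: [-4.2, 4.1, 6.4]
gripper_width: 0.155
```

Request:
jog_arm(
  series=[
    [0,0,0,0,0,0],
    [0,0,0,0,0,0],
    [0,0,0,0,0,0],
  ],
)

```text
clock: 5.53
tcp_pos: [541.1, -196.4, 178.0]
ee_rot: [3.141, -0.0, -3.094]
wrist_force: [-4.1, 3.9, 6.2]
gripper_width: 0.158
```

Request:
jog_arm(
  series=[
    [0,0,0,0,0,0],
    [0,0,0,0,0,0],
    [0,0,0,0,0,0],
    [0,0,0,0,0,0],
    [0,0,-0.02,0,0,0],
    [0,0,-0.035,0,0,0],
    [0,0,-0.035,0,0,0],
    [0,0,-0.035,0,0,0],
    [0,0,-0.035,0,0,0],
    [0,0,0,0,0,0],
    [0,0,0,0,0,0],
  ],
  jaw=-0.1,
)

```text
clock: 6.45
tcp_pos: [542.6, -196.9, 340.0]
ee_rot: [-3.141, 0.005, -3.094]
wrist_force: [-0.6, -0.6, -1.4]
gripper_width: 0.546
```

```bash
cat > sty.py <<'E'
from h import *
def stylus(s,lo=138,c=(541,-197.5),r=150):
    w=cloud(s);hsv=cv2.cvtColor(s["frame"],cv2.COLOR_RGB2HSV);H,S=hsv[...,0],hsv[...,1]
    m=(H>3)&(H<15)&(S>170)&(w[...,2]>lo)&(w[...,2]<225)&(np.hypot(w[...,0]-c[0],w[...,1]-c[1])<r)
    return w[m]
E
python3 - <<'E'
from knob import *;from sty import *
st=bot.read_state();print(st["joint_positions"].round(3),st["tcp_pos"],st["ee_rot"])
s=cams.snapshot("wrist");save("w2",s);print(knob(s)[1:4])
for n in("wrist","top","side"):
    s=cams.snapshot(n);p=stylus(s);print(n,len(p),p.mean(0).round(1))
    for z0 in(150,165,180,195,):
        k=abs(p[:,2]-z0)<7.5
        if k.sum()>3:print(z0,p[k].min(0).round(1),p[k].max(0).round(1),p[k].mean(0).round(1))
    k=p[:,2]>203;print("top",k.sum(),p[k].mean(0))
E
```

```text
[-0.009  0.145 -0.044  0.    -1.377 -1.514] [ 542.58171661 -196.85543143  339.95299257] [-3.1409881   0.0048987  -3.09419922]
(array([ 539.5, -197.4,  194.1]), ((540.665771484375, -197.14666748046875), (55.065643310546875, 13.253352165222168), 2.2959654331207275), np.float64(3.1))
wrist 704 [ 436.6 -201.8  194.6]
150 [ 446.4 -210.3  142.9] [ 449.  -192.6  157. ] [ 447.8 -201.6  150.4]
165 [ 442.5 -210.   157.6] [ 446.9 -192.7  172.3] [ 445.5 -201.3  166.2]
180 [ 441.5 -210.7  172.6] [ 444.8 -192.9  187.4] [ 443.4 -201.7  181. ]
195 [ 438.7 -210.3  188.6] [ 442.5 -192.7  202.5] [ 441.3 -201.6  195.8]
top 439 [ 431.40336711 -201.8975127   209.20026034]
top 53 [ 432.3 -197.8  190.6]
165 [ 433.9 -192.3  159.1] [ 442.8 -191.6  166.2] [ 438.2 -192.   162.7]
195 [ 430.8 -209.1  192.3] [ 438.3 -191.8  202.1] [ 434.2 -196.1  195.3]
top 32 [ 428.96881397 -200.01635209  209.58396708]
side 159 [ 431.5 -194.3  177.1]
150 [ 427.8 -203.3  142.8] [ 446.1 -189.3  156.8] [ 435.1 -193.1  149.3]
165 [ 425.3 -200.5  158.2] [ 443.  -190.6  171.8] [ 433.3 -193.   165.1]
180 [ 422.8 -201.   173. ] [ 441.9 -190.9  187.4] [ 430.9 -193.7  179.6]
195 [ 420.9 -198.   187.5] [ 437.7 -190.2  202.3] [ 429.3 -193.5  194.7]
top 27 [ 427.86906958 -198.967896    206.99304116]
```

View pics/w2.png

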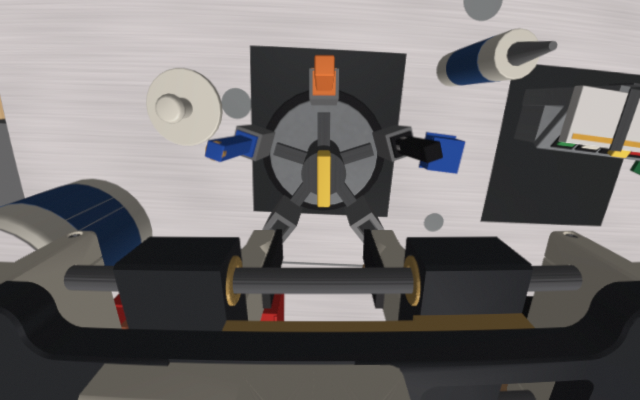

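Caddy turned: in the wrist image the stylus (325,75) is now at the robot side and the knob axis is at 2.7°. The predicted handle centre (435.5,-202.3,169.6) agrees with the measured one (436,-202) to about 1 mm. Planning the grasp with an 18° lean.

```bash
cat >> h.py <<'E'
YC=Ro.from_euler("z",2.7,degrees=True)
RP=YC*down(180,18)           # grasp orientation at pocket
G=np.array([436,-202,170.]); UP=YC.apply([-.139,0,.990])
TG=G+8*RP.apply([0,0,1])     # TCP when grasping at home
E
python3 - <<'E'
from h import *
print(TG,(RP.as_euler("xyz")))
z=RP.apply([0,0,1])
go((TG-110*z+[0,0,20],RP,7),(TG-15*z,None,5),(TG,None,1))
E
```

```text
[ 438.46939157 -201.88354645  162.39154787] [-3.14159265  0.31415927 -3.09446876]
[[0.0195,-0.0001,0.0071,0.0001,-0.0452,0.0],[0.0198,-0.0001,0.0062,0.0001,-0.0452,0.0],[0.0201,-0.0001,0.0053,0.0001,-0.0452,0.0],[0.0203,-0.0001,0.0044,0.0001,-0.0452,0.0],[0.0205,-0.0001,0.0034,0.0001,-0.0452,0.0],[0.0206,-0.0001,0.0025,0.0001,-0.0452,0.0],[0.0207,-0.0001,0.0016,0.0001,-0.0452,0.0],[0.0012,0.0,0.0228,0.0,0.0,0.0],[0.0012,0.0,0.0228,0.0,0.0,0.0],[0.0012,0.0,0.0228,0.0,0.0,0.0],[0.0012,0.0,0.0228,0.0,0.0,0.0],[0.0012,0.0,0.0228,0.0,0.0,0.0]]
[[0.0,0.0,0.015,0.0,0.0,0.0]]
```

Request:
jog_arm(
  series=[
    [0.0195,0,0.0071,0,-0.0452,0],
    [0.0198,0,0.0062,0,-0.0452,0],
    [0.02,0,0.0053,0,-0.0452,0],
    [0.0203,0,0.0044,0,-0.0452,0],
    [0.0205,0,0.0034,0,-0.0452,0],
    [0.0206,0,0.0025,0,-0.0452,0],
    [0.0207,0,0.0016,0,-0.0452,0],
    [0,0,0,0,0,0],
    [0,0,0,0,0,0],
  ],
)

```text
clock: 7.4
tcp_pos: [403.4, -203.2, 287.4]
ee_rot: [3.141, 0.316, -3.095]
wrist_force: [1.3, 0.2, 0.6]
gripper_width: 0.543
```

```bash
python3 - <<'E'
from h import *
st=bot.read_state();print(st["joint_positions"].round(3),st["tcp_pos"],st["ee_rot"])
z=RP.apply([0,0,1])
go((TG-15*z,RP,5),(TG,None,1))
E
```

```text
[-0.057 -0.232 -0.541 -0.04  -0.948 -1.448] [ 403.39287489 -203.21420685  287.35662596] [ 3.14144048  0.31601588 -3.09477005]
[[0.0011,-0.0001,0.0229,0.0,0.0004,-0.0001],[0.0011,-0.0001,0.0229,0.0,0.0004,-0.0001],[0.0011,-0.0001,0.0229,0.0,0.0004,-0.0001],[0.0011,-0.0001,0.0229,0.0,0.0004,-0.0001],[0.0011,-0.0001,0.0229,0.0,0.0004,-0.0001],[0.0,0.0,0.015,0.0,0.0,0.0]]
```

Request:
jog_arm(
  series=[
    [0.0011,0,0.0229,0,0,0],
    [0.0011,0,0.0229,0,0,0],
    [0.0011,0,0.0229,0,0,0],
    [0.0011,0,0.0229,0,0,0],
    [0.0011,0,0.0229,0,0,0],
    [0,0,0.015,0,0,0],
    [0,0,0,0,0,0],
  ],
)

```text
clock: 7.98
tcp_pos: [439.6, -201.1, 159.4]
ee_rot: [3.141, 0.309, -3.094]
wrist_force: [-0.1, 0.4, -0.4]
gripper_width: 0.548
```

Request:
jog_arm(
  series=[
    [0,0,0,0,0,0],
    [0,0,0,0,0,0],
    [0,0,0,0,0,0],
    [0,0,0,0,0,0],
    [0,0,0,0,0,0],
    [0,0,0,0,0,0],
  ],
  jaw=1,
  squeeze=50,
)

```text
clock: 8.48
tcp_pos: [440.4, -201.5, 164.1]
ee_rot: [-3.141, 0.318, -3.094]
wrist_force: [-1.2, 0.6, 3.8]
gripper_width: 0.201
```

```bash
python3 - <<'E'
from h import *
st=bot.read_state();print(st["joint_positions"].round(3),st["tcp_pos"],st["ee_rot"],st["wrist_force"],st["torque"])
np.save("grasp.npy",np.r_[st["tcp_pos"],st["ee_rot"]])
s=cams.snapshot("side");save("s3",s,(300,90,430,210),5)
p=np.array(st["tcp_pos"])
go((p+125*UP,None,6))
E
```

```text
[-0.046 -0.048 -0.695 -0.051 -0.609 -1.44 ] [ 440.44822546 -201.49818855  164.05016107] [-3.14142494  0.31790982 -3.09411221] [-1.20129949  0.581791    3.76283148] [0.37271898 1.00347262 0.17279407]
[[-0.0037,0.0,-0.0205,0.0,0.0,0.0],[-0.0037,0.0,-0.0205,0.0,0.0,0.0],[-0.0037,0.0,-0.0205,0.0,0.0,0.0],[-0.0037,0.0,-0.0205,0.0,0.0,0.0],[-0.0037,0.0,-0.0205,0.0,0.0,0.0],[-0.0037,0.0,-0.0205,0.0,0.0,0.0]]
```

View pics/s3.png

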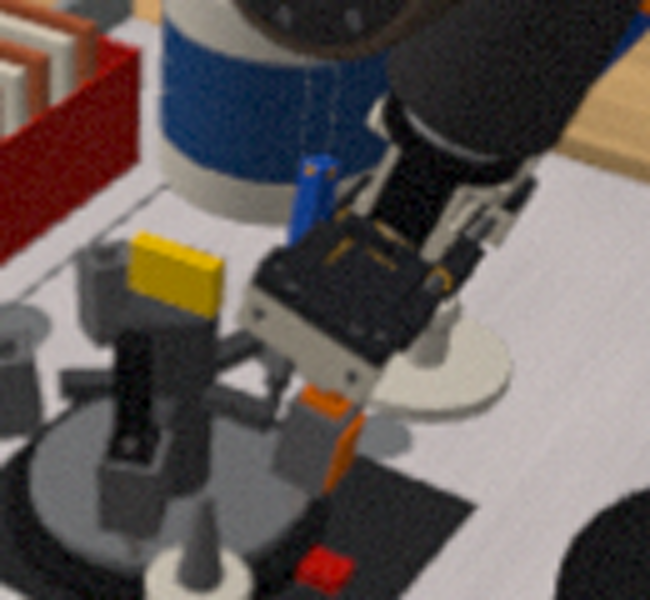

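The side crop shows the orange handle held at (325,400), with the file (140,370) and chisel (315,200) undisturbed. The opening of 17.7 mm matches the 18 mm handle. Drawing it out, then planning the carry.

Request:
jog_arm(
  series=[
    [-0.0037,0,-0.0205,0,0,0],
    [-0.0037,0,-0.0205,0,0,0],
    [-0.0037,0,-0.0205,0,0,0],
    [-0.0037,0,-0.0205,0,0,0],
    [-0.0037,0,-0.0205,0,0,0],
    [-0.0037,0,-0.0205,0,0,0],
    [0,0,0,0,0,0],
    [0,0,0,0,0,0],
  ],
)

```text
clock: 9.2
tcp_pos: [423.2, -202.3, 288.2]
ee_rot: [-3.142, 0.319, -3.094]
wrist_force: [0.2, 0.1, -1.5]
gripper_width: 0.202
```

```bash
cat >> h.py <<'E'
import os
if os.path.exists("grasp.npy"):
    g=np.load("grasp.npy");RG=Ro.from_euler("xyz",g[3:])
    TIP=RG.inv().apply(G-130*UP-g[:3])   # stylus tip in tool frame
    AX=RG.inv().apply(UP)
YB=Ro.from_euler("z",-0.05);S=np.array([476,157,85.])
RB=YB*down(180,-25)
a=np.radians(35);N=np.array([np.sin(a),0,np.cos(a)]);EE=np.array([-np.cos(a),0,np.sin(a)])
def tcp_for(e,h,y=0): return S+YB.apply(e*EE+h*N+[0,y,0])-RB.apply(TIP)
E
python3 - <<'E'
from h import *
st=bot.read_state();print(st["joint_positions"].round(3),st["tcp_pos"],st["wrist_force"])
print("tip in tool",TIP,"axis in bank",YB.inv().apply(RB.apply(AX)),N)
print(tcp_for(18,130))
p=np.array(st["tcp_pos"]);go((p+[0,0,80],None,3),(tcp_for(18,130),RB,15))
E
```

```text
[-0.051 -0.2   -0.518 -0.038 -0.936 -1.455] [ 423.23314122 -202.254606    288.15297954] [ 0.16363099  0.06175267 -1.478002  ]
tip in tool [ 25.44813018  -0.27629646 120.85134296] axis in bank [ 5.76587268e-01 -1.15439289e-04  8.16681155e-01] [0.57357644 0.         0.81915204]
[609.80441939 150.58084045 300.58781027]
[[-0.0084,0.0,-0.0253,0.0,0.0,0.0],[-0.0084,0.0,-0.0253,0.0,0.0,0.0],[-0.0084,0.0,-0.0253,0.0,0.0,0.0],[-0.0114,0.0229,0.0085,-0.0004,0.0503,0.0066],[-0.0117,0.023,0.0079,-0.0004,0.0503,0.0066],[-0.0119,0.0231,0.0074,-0.0004,0.0503,0.0066],[-0.0121,0.0231,0.0068,-0.0004,0.0503,0.0066],[-0.0123,0.0232,0.0062,-0.0004,0.0503,0.0066],[-0.0125,0.0233,0.0055,-0.0004,0.0503,0.0066],[-0.0126,0.0234,0.0049,-0.0004,0.0503,0.0066],[-0.0126,0.0235,0.0043,-0.0004,0.0503,0.0066],[-0.0127,0.0235,0.0037,-0.0004,0.0503,0.0066]]
[[-0.0127,0.0236,0.003,-0.0004,0.0503,0.0066],[-0.0127,0.0237,0.0024,-0.0004,0.0503,0.0066],[-0.0126,0.0238,0.0018,-0.0004,0.0503,0.0066],[-0.0125,0.0239,0.0012,-0.0004,0.0503,0.0066],[-0.0124,0.024,0.0005,-0.0004,0.0503,0.0066],[-0.0123,0.024,-0.0001,-0.0004,0.0503,0.0066]]
```

Request:
jog_arm(
  series=[
    [-0.0084,0,-0.0253,0,0,0],
    [-0.0084,0,-0.0253,0,0,0],
    [-0.0084,0,-0.0253,0,0,0],
    [-0.0114,0.0229,0.0085,-0.0004,0.0503,0.0066],
    [-0.0117,0.023,0.0079,-0.0004,0.0503,0.0066],
    [-0.0119,0.0231,0.0074,-0.0004,0.0503,0.0066],
    [-0.0121,0.0231,0.0068,-0.0004,0.0503,0.0066],
    [-0.0123,0.0232,0.0062,-0.0004,0.0503,0.0066],
    [-0.0125,0.0233,0.0055,-0.0004,0.0503,0.0066],
    [-0.0126,0.0234,0.0049,-0.0004,0.0503,0.0066],
    [-0.0126,0.0235,0.0043,-0.0004,0.0503,0.0066],
    [-0.0127,0.0235,0.0037,-0.0004,0.0503,0.0066],
  ],
)

```text
clock: 10.2
tcp_pos: [535.2, 11.0, 324.4]
ee_rot: [3.133, -0.141, 3.132]
wrist_force: [0.8, -1.0, -1.4]
gripper_width: 0.202
```

Request:
jog_arm(
  series=[
    [-0.0127,0.0236,0.003,-0.0004,0.0503,0.0066],
    [-0.0127,0.0237,0.0024,-0.0004,0.0503,0.0066],
    [-0.0126,0.0238,0.0018,-0.0004,0.0503,0.0066],
    [-0.0125,0.0239,0.0012,-0.0004,0.0503,0.0066],
    [-0.0124,0.024,0.0005,-0.0004,0.0503,0.0066],
    [-0.0123,0.024,0,-0.0004,0.0503,0.0066],
    [0,0,0,0,0,0],
    [0,0,0,0,0,0],
  ],
)

```text
clock: 10.87
tcp_pos: [609.9, 152.0, 293.8]
ee_rot: [-3.139, -0.446, 3.092]
wrist_force: [-0.3, -0.5, -0.4]
gripper_width: 0.204
```

```bash
python3 - <<'E'
from h import *
st=bot.read_state();print(st["joint_positions"].round(3),st["tcp_pos"],st["ee_rot"],RB.as_euler("xyz"),st["wrist_force"])
R=Ro.from_euler("xyz",st["ee_rot"]);tip=np.array(st["tcp_pos"])+R.apply(TIP);print("tip exp",tip)
sw=cams.snapshot("wrist");ss=cams.snapshot("side")
a=sw["frame"][:,:,::-1];b=cv2.resize(ss["frame"][150:320,150:420,::-1],(640,403))[:190]
for s,im in((sw,a),):
    q=proj(s,tip);g=proj(s,S);print("tip px",q,"S px",g,"sedge mid",proj(s,[493,217,165]))
print("side tip px",proj(ss,tip),"S",proj(ss,S))
save("w4",sw);save("s4",ss,(150,120,420,320),2.9)
E
```

```text
[ 0.43   0.528  0.409 -0.205 -1.849 -2.066] [609.91525267 152.0244741  293.76692507] [-3.13860437 -0.44565157  3.09174369] [ 3.14159265 -0.43633231  3.09159265] [-0.34600604 -0.52023279 -0.38167215]
tip exp [534.92222464 155.127673   195.6896766 ]
tip px [323.30855748 164.5769369 ] S px [322.67716934 141.7001452 ] sedge mid [379.52946891 130.5016888 ]
side tip px [250.54955437 210.25987227] S [273.90237438 254.94330402]
```

View pics/s4.png

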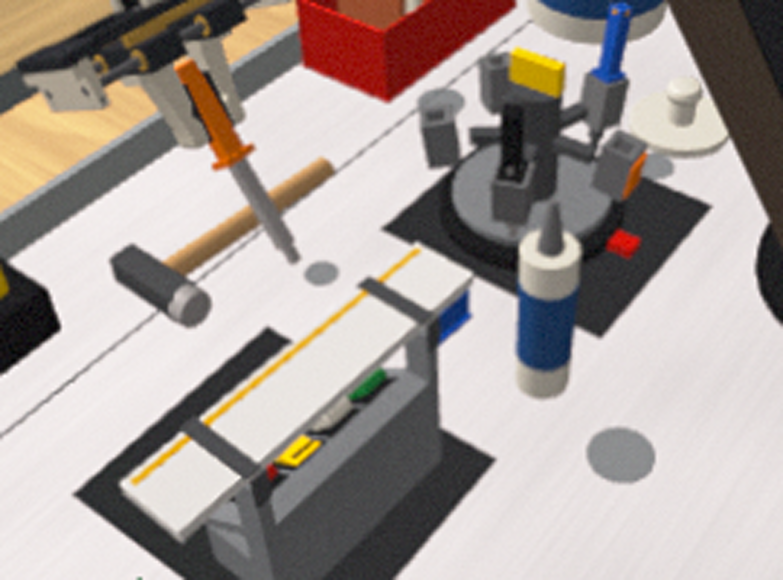

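View pics/w4.png

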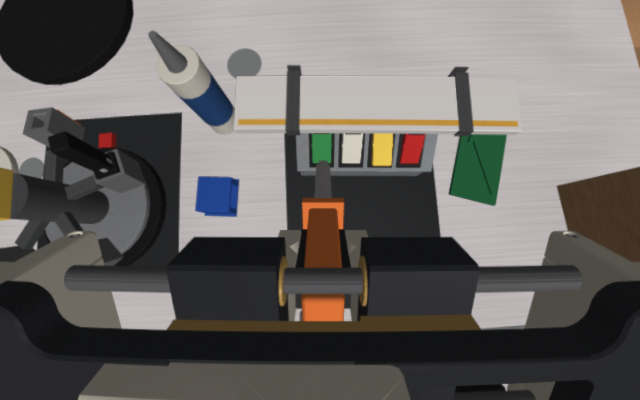

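The side view has the tip at full-frame (251,210), and the model predicts (250.5,210.3), so it agrees. The wrist view has the tip (323,165) lined up with green (321,150). Going in under the straightedge.

```bash
python3 - <<'E'
from h import *
go((tcp_for(18,115,-1),RB,3),(tcp_for(18,24,-1),RB,7))
E
```

```text
[[0.0012,-0.0003,0.004,-0.0005,-0.0012,0.0],[0.0012,-0.0003,0.004,-0.0005,-0.0012,0.0],[0.0012,-0.0003,0.004,-0.0005,-0.0012,0.0],[0.0023,0.0,0.0128,0.0,0.0,0.0],[0.0023,0.0,0.0128,0.0,0.0,0.0],[0.0023,0.0,0.0128,0.0,0.0,0.0],[0.0023,0.0,0.0128,0.0,0.0,0.0],[0.0023,0.0,0.0128,0.0,0.0,0.0],[0.0023,0.0,0.0128,0.0,0.0,0.0],[0.0023,0.0,0.0128,0.0,0.0,0.0]]
```

Request:
jog_arm(
  series=[
    [0.0012,0,0.004,0,-0.0012,0],
    [0.0012,0,0.004,0,-0.0012,0],
    [0.0012,0,0.004,0,-0.0012,0],
    [0.0023,0,0.0128,0,0,0],
    [0.0023,0,0.0128,0,0,0],
    [0.0023,0,0.0128,0,0,0],
    [0,0,0,0,0,0],
  ],
)

```text
clock: 11.55
tcp_pos: [576.5, 152.0, 256.8]
ee_rot: [3.141, -0.437, 3.092]
wrist_force: [-0.0, -0.4, -1.6]
gripper_width: 0.202
```

```bash
cat > where.py <<'E'
from h import *
st=bot.read_state();R=Ro.from_euler("xyz",st["ee_rot"]);tip=np.array(st["tcp_pos"])+R.apply(TIP)
d=YB.inv().apply(tip-S);print("e,y,h",(d@EE).round(1),d[1].round(1),(d@N).round(1),"F",st["wrist_force"].round(1),"axial",(YB.apply(N)@st["wrist_force"]).round(1),"t",st["clock"])
E
python3 - <<'E'
from where import *
go((tcp_for(18,24,-1),RB,5))
E
```

```text
e,y,h 20.3 -0.3 75.0 F [-0.  -0.4 -1.6] axial -1.3 t 11.55
[[0.0013,-0.0001,0.0101,0.0,-0.0001,0.0001],[0.0013,-0.0001,0.0101,0.0,-0.0001,0.0001],[0.0013,-0.0001,0.0101,0.0,-0.0001,0.0001],[0.0013,-0.0001,0.0101,0.0,-0.0001,0.0001],[0.0013,-0.0001,0.0101,0.0,-0.0001,0.0001]]
```

Request:
jog_arm(
  series=[
    [0.0013,0,0.0101,0,0,0],
    [0.0013,0,0.0101,0,0,0],
    [0.0013,0,0.0101,0,0,0],
    [0.0013,0,0.0101,0,0,0],
    [0.0013,0,0.0101,0,0,0],
    [0,0,0,0,0,0],
    [0,0,0,0,0,0],
  ],
)

```text
clock: 12.13
tcp_pos: [551.5, 153.4, 214.8]
ee_rot: [-3.141, -0.435, 3.092]
wrist_force: [0.2, 0.4, -0.8]
gripper_width: 0.2
```

```bash
python3 - <<'E'
from where import *
go((tcp_for(18,6,-1),RB,6))
s=cams.snapshot("side");print("tip px",proj(s,tip),"S",proj(s,S));save("s5",s,(200,180,320,270),6)
E
```

```text
e,y,h 16.5 -0.2 26.2 F [ 0.2  0.4 -0.8] axial -0.6 t 12.1333
[[0.0008,-0.0002,0.0033,-0.0001,0.0002,0.0001],[0.0008,-0.0002,0.0033,-0.0001,0.0002,0.0001],[0.0008,-0.0002,0.0033,-0.0001,0.0002,0.0001],[0.0008,-0.0002,0.0033,-0.0001,0.0002,0.0001],[0.0008,-0.0002,0.0033,-0.0001,0.0002,0.0001],[0.0008,-0.0002,0.0033,-0.0001,0.0002,0.0001]]
tip px [272.52778051 245.90119081] S [273.90237438 254.94330402]
```

View pics/s5.png

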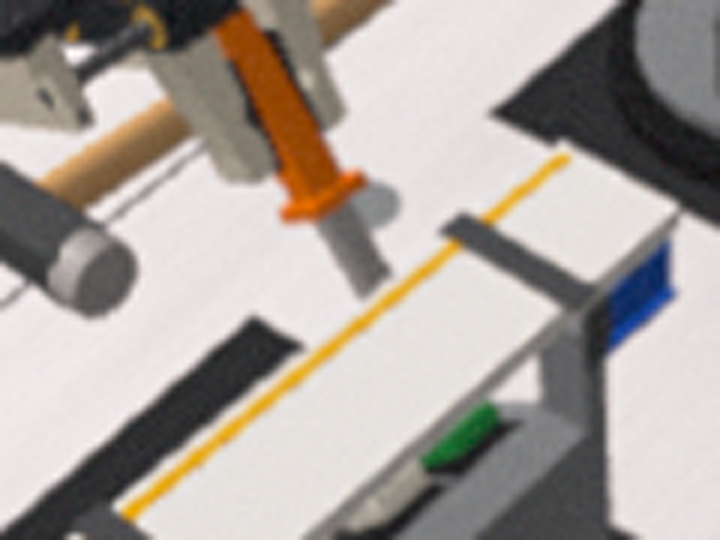

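The shaft passes cleanly under the straightedge's front edge (crop (370,285)). Pressing along the axis now.

Request:
jog_arm(
  series=[
    [0.0008,0,0.0033,0,0,0],
    [0.0008,0,0.0033,0,0,0],
    [0.0008,0,0.0033,0,0,0],
    [0.0008,0,0.0033,0,0,0],
    [0.0008,0,0.0033,0,0,0],
    [0,0,0,0,0,0],
    [0,0,0,0,0,0],
  ],
)

```text
clock: 12.77
tcp_pos: [540.7, 154.1, 201.6]
ee_rot: [-3.141, -0.435, 3.093]
wrist_force: [-0.1, -0.3, 3.2]
gripper_width: 0.204
```

```bash
python3 - <<'E'
from where import *
s=cams.snapshot("side");w=cloud(s);hsv=cv2.cvtColor(s["frame"],cv2.COLOR_RGB2HSV);H,S_,V=[hsv[...,i] for i in range(3)]
m=(H>45)&(H<85)&(S_>120)&(w[...,2]>70)&(w[...,2]<140)&(w[...,0]>440)&(w[...,0]<500)&(w[...,1]>130)&(w[...,1]<190);print(m.sum(),w[m].mean(0),w[m].max(0))
E
```

```text
e,y,h 17.8 -0.0 9.2 F [-0.1 -0.3  3.2] axial 2.6 t 12.7667
45 [462.89498656 160.56046658 100.28241374] [475.63533674 170.31171956 107.08186639]
```

Request:
jog_arm(
  series=[
    [0.0003,0,0.0015,0,0,0],
    [0.0003,0,0.0015,0,0,0],
    [0,0,0,0,0,0],
    [0,0,0,0,0,0],
  ],
)

```text
clock: 13.15
tcp_pos: [539.7, 154.1, 199.9]
ee_rot: [3.142, -0.434, 3.093]
wrist_force: [0.7, -0.1, 8.6]
gripper_width: 0.208
```

Request:
jog_arm(
  series=[
    [0.0003,0,0.0015,0,0,0],
    [0.0002,0,0.001,0,0,0],
    [0,0,0,0,0,0],
    [0,0,0,0,0,0],
  ],
)

```text
clock: 13.48
tcp_pos: [539.6, 154.1, 199.6]
ee_rot: [3.141, -0.43, 3.093]
wrist_force: [4.4, 0.4, 17.0]
gripper_width: 0.203
```

```bash
cat > gr.py <<'E'
from where import *
def green():
    s=cams.snapshot("side");w=cloud(s);hsv=cv2.cvtColor(s["frame"],cv2.COLOR_RGB2HSV);H,S_,V=[hsv[...,i] for i in range(3)]
    m=(H>45)&(H<85)&(S_>120)&(w[...,2]>70)&(w[...,2]<140)&(w[...,0]>440)&(w[...,0]<500)&(w[...,1]>130)&(w[...,1]<190);print(m.sum(),w[m].mean(0),w[m].max(0))
    return s
E
python3 -c "
from gr import *
green()"
```

```text
e,y,h 16.8 -0.0 6.9 F [ 4.4  0.4 17. ] axial 16.5 t 13.4833
43 [463.76895965 159.3820073   98.24191383] [474.77970036 169.06721824 103.77620138]
```

Force rose to 17 N with the tip stalled at 6.9 mm (6.3 predicted at the stop), and green's visible height now matches the tipped yellow. Withdrawing.

```bash
python3 - <<'E'
from h import *
st=bot.read_state();p=np.array(st["tcp_pos"]);R=Ro.from_euler("xyz",st["ee_rot"])
p1=p+125*YB.apply(N)
go((p1,RB,7)); print()
go((g[:3]+125*UP+[0,0,75],RG,15),cur=(p1,RB))
E
```

```text
[[-0.0032,0.0,-0.0176,0.0,0.0009,0.0002],[-0.0032,0.0,-0.0176,0.0,0.0009,0.0002],[-0.0032,0.0,-0.0176,0.0,0.0009,0.0002],[-0.0032,0.0,-0.0176,0.0,0.0009,0.0002],[-0.0031,0.0,-0.0176,0.0,0.0009,0.0002],[-0.0031,0.0,-0.0176,0.0,0.0009,0.0002],[-0.0031,0.0,-0.0176,0.0,0.0009,0.0002]]

[[0.012,-0.0241,0.0011,0.0004,-0.0502,-0.0066],[0.0122,-0.024,0.0005,0.0004,-0.0502,-0.0066],[0.0124,-0.024,-0.0001,0.0004,-0.0502,-0.0066],[0.0125,-0.0239,-0.0007,0.0004,-0.0502,-0.0066],[0.0126,-0.0238,-0.0013,0.0004,-0.0502,-0.0066],[0.0127,-0.0237,-0.0019,0.0004,-0.0502,-0.0066],[0.0127,-0.0236,-0.0026,0.0004,-0.0502,-0.0066],[0.0128,-0.0235,-0.0032,0.0004,-0.0502,-0.0066],[0.0127,-0.0235,-0.0038,0.0004,-0.0502,-0.0066],[0.0127,-0.0234,-0.0045,0.0004,-0.0502,-0.0066],[0.0126,-0.0233,-0.0051,0.0004,-0.0502,-0.0066],[0.0125,-0.0232,-0.0057,0.0004,-0.0502,-0.0066]]
[[0.0123,-0.0231,-0.0063,0.0004,-0.0502,-0.0066],[0.0121,-0.0231,-0.0069,0.0004,-0.0502,-0.0066],[0.0119,-0.023,-0.0075,0.0004,-0.0502,-0.0066]]
```

Request:
jog_arm(
  series=[
    [-0.0032,0,-0.0176,0,0,0],
    [-0.0032,0,-0.0176,0,0,0],
    [-0.0032,0,-0.0176,0,0,0],
    [-0.0032,0,-0.0176,0,0,0],
    [-0.0031,0,-0.0176,0,0,0],
    [-0.0031,0,-0.0176,0,0,0],
    [-0.0031,0,-0.0176,0,0,0],
    [0,0,0,0,0,0],
  ],
)

```text
clock: 14.2
tcp_pos: [611.9, 150.5, 300.8]
ee_rot: [3.141, -0.431, 3.092]
wrist_force: [-1.0, -0.7, -1.1]
gripper_width: 0.204
```

Request:
jog_arm(
  series=[
    [0.012,-0.0241,0.0011,0.0004,-0.0502,-0.0066],
    [0.0122,-0.024,0.0005,0.0004,-0.0502,-0.0066],
    [0.0124,-0.024,0,0.0004,-0.0502,-0.0066],
    [0.0125,-0.0239,-0.0007,0.0004,-0.0502,-0.0066],
    [0.0126,-0.0238,-0.0013,0.0004,-0.0502,-0.0066],
    [0.0127,-0.0237,-0.0019,0.0004,-0.0502,-0.0066],
    [0.0127,-0.0236,-0.0026,0.0004,-0.0502,-0.0066],
    [0.0128,-0.0235,-0.0032,0.0004,-0.0502,-0.0066],
    [0.0127,-0.0235,-0.0038,0.0004,-0.0502,-0.0066],
    [0.0127,-0.0234,-0.0045,0.0004,-0.0502,-0.0066],
    [0.0126,-0.0233,-0.0051,0.0004,-0.0502,-0.0066],
    [0.0125,-0.0232,-0.0057,0.0004,-0.0502,-0.0066],
  ],
)

```text
clock: 15.2
tcp_pos: [457.7, -132.3, 346.9]
ee_rot: [3.136, 0.17, -3.113]
wrist_force: [0.9, -0.7, -0.8]
gripper_width: 0.202
```

Request:
jog_arm(
  series=[
    [0.0123,-0.0231,-0.0063,0.0004,-0.0502,-0.0066],
    [0.0121,-0.0231,-0.0069,0.0004,-0.0502,-0.0066],
    [0.0119,-0.023,-0.0075,0.0004,-0.0502,-0.0066],
    [0,0,0,0,0,0],
    [0,0,0,0,0,0],
  ],
)

```text
clock: 15.62
tcp_pos: [419.9, -203.2, 359.5]
ee_rot: [3.141, 0.32, -3.097]
wrist_force: [-0.0, 0.8, -0.4]
gripper_width: 0.2
```

```bash
python3 - <<'E'
from gr import *
s=green();print("tip exp",tip,"side px",proj(s,tip),st["tcp_pos"],st["ee_rot"],g)
tgt=g[:3]+135*UP
go((tgt,RG,4))
save("s6",s,(210,60,400,200),4.2)
for q in (G,G+40*UP,G-40*UP): # mouth / home
    print(proj(s,q))
E
```

```text
e,y,h 106.9 -361.5 110.4 F [-0.   0.8 -0.4] axial -0.4 t 15.6167
63 [464.73546333 157.89134215  98.28540825] [476.19270448 169.09352224 105.12625538]
tip exp [ 433.7615226  -202.84101269  236.73838429] side px [371.11064734 137.21982927] [ 419.93869985 -203.19472222  359.46383081] [ 3.1414528   0.31971788 -3.0972488 ] [ 4.40448225e+02 -2.01498189e+02  1.64050161e+02 -3.14142494e+00
  3.17909816e-01 -3.09411221e+00]
[[0.0046,0.0,0.0147,0.0,0.0002,-0.0005],[0.0046,0.0,0.0147,0.0,0.0002,-0.0005],[0.0046,0.0,0.0147,0.0,0.0002,-0.0005],[0.0046,0.0,0.0147,0.0,0.0002,-0.0005]]
[367.75477994 157.94690645]
[371.06992984 146.43071552]
[364.60838706 168.85642833]
```

View pics/s6.png

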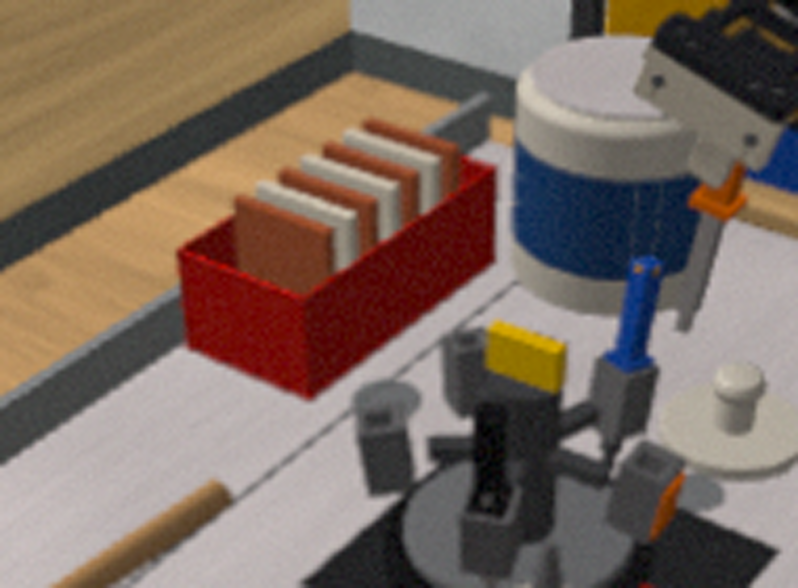

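```bash
python3 - <<'E'
from h import *
s=cams.snapshot("wrist");np.save("w6.npy",s["frame"])
old=cv2.imread("pics/w4.png");new=s["frame"][:,:,::-1].copy()
for nm,(x0,y0,x1,y1) in dict(collar=(298,192,350,235),shaft=(312,166,334,200)).items():
    r=cv2.matchTemplate(new[y0-14:y1+14,x0-14:x1+14],old[y0:y1,x0:x1],cv2.TM_CCOEFF_NORMED);_,v,_,l=cv2.minMaxLoc(r);print(nm,v,l[0]-14,l[1]-14)
def om(f):
    h=cv2.cvtColor(f,cv2.COLOR_BGR2HSV);m=(h[...,0]>3)&(h[...,0]<15)&(h[...,1]>170);m[:, :290]=0;m[:,360:]=0;m[:180]=0;m[330:]=0;return m
for f in(old,new):
    m=om(f);ys,xs=np.nonzero(m);print("orange top row",ys.min(),"cols",xs.min(),xs.max(),m[ys.min():ys.min()+30].sum(),xs[ys<ys.min()+20].mean())
# shaft in new: dark-ish vs bright background along rows
for nm,f in(("old",old),("new",new)):
    gch=f.mean(2)
    for r in(165,170,180,190):
        print(nm,r,gch[r,308:340].astype(int).tolist())
# side-view metal cloud near expected tip
ss=cams.snapshot("side");w=cloud(ss);st=bot.read_state();R=Ro.from_euler("xyz",st["ee_rot"]);P=np.array(st["tcp_pos"])
q=R.inv().apply((w-P).reshape(-1,3)).reshape(w.shape)
m=(abs(q[...,1])<15)&(abs(q[...,0]-TIP[0]+(TIP[2]-q[...,2])*0.18)<20)&(q[...,2]>40)&(q[...,2]<140)
k=q[m];print(len(k))
for z0 in range(45,135,10):
    j=k[abs(k[:,2]-z0)<5]
    if len(j):
        e=TIP+AX*((TIP[2]-z0)/-AX[2]);print(z0,len(j),j.mean(0).round(1),"exp axis",e.round(1))
E
```

```text
collar 0.9148901104927063 0 0
shaft 0.24677090346813202 0 0
orange top row 198 cols 302 344 1204 322.702736318408
orange top row 198 cols 302 344 1199 322.5508684863524
old 165 [121, 77, 42, 31, 31, 32, 31, 35, 55, 64, 67, 68, 68, 69, 69, 70, 70, 69, 70, 69, 67, 65, 43, 35, 34, 52, 113, 121, 122, 118, 70, 41]
old 170 [119, 120, 119, 121, 121, 121, 120, 108, 78, 69, 68, 67, 69, 68, 69, 69, 68, 70, 70, 71, 69, 74, 105, 119, 122, 121, 122, 122, 122, 122, 122, 123]
old 180 [40, 39, 41, 39, 41, 40, 44, 59, 66, 69, 69, 68, 68, 68, 67, 69, 67, 69, 69, 69, 69, 69, 62, 45, 41, 40, 40, 40, 39, 40, 40, 40]
old 190 [40, 40, 41, 40, 40, 41, 49, 65, 68, 68, 68, 67, 67, 67, 68, 68, 68, 68, 69, 68, 69, 68, 67, 52, 43, 42, 40, 41, 39, 42, 41, 43]
new 165 [59, 40, 40, 38, 41, 40, 42, 46, 76, 82, 84, 83, 83, 84, 84, 84, 84, 84, 85, 85, 84, 80, 51, 40, 38, 40, 39, 39, 38, 37, 54, 114]
new 170 [45, 39, 39, 38, 40, 40, 41, 53, 78, 82, 83, 83, 83, 84, 83, 84, 84, 84, 85, 86, 85, 82, 57, 42, 39, 39, 40, 39, 37, 37, 43, 78]
new 180 [39, 40, 39, 39, 40, 41, 45, 69, 81, 82, 82, 82, 82, 82, 83, 83, 84, 84, 84, 84, 84, 82, 73, 49, 40, 39, 39, 39, 38, 38, 36, 42]
new 190 [38, 39, 39, 41, 41, 43, 54, 78, 81, 82, 82, 81, 81, 82, 82, 82, 82, 82, 83, 84, 83, 82, 80, 58, 45, 40, 38, 39, 39, 39, 37, 37]
154
45 21 [15.4  2.6 45.1] exp axis [11.8 -0.3 45. ]
55 22 [17.   3.  54.9] exp axis [13.6 -0.3 55. ]
65 22 [19.3  3.  65.2] exp axis [15.4 -0.3 65. ]
75 19 [21.2  3.3 74.8] exp axis [17.2 -0.3 75. ]
85 22 [23.2  2.6 85.4] exp axis [19.  -0.3 85. ]
95 19 [24.5  3.4 95.3] exp axis [20.8 -0.3 95. ]
105 13 [ 25.2   3.2 104.1] exp axis [ 22.6  -0.3 105. ]
115 14 [ 27.8   2.  115.2] exp axis [ 24.4  -0.3 115. ]
125 2 [ 31.7  -1.3 120.5] exp axis [ 26.2  -0.3 125. ]
```

The collar hasn't shifted in the wrist image (0 px) and the shaft direction matches the model, so the stylus did not slip. I'll reverse the draw-out.

Request:
jog_arm(
  series=[
    [0.0046,0,0.0147,0,0,-0.0005],
    [0.0046,0,0.0147,0,0,-0.0005],
    [0.0046,0,0.0147,0,0,-0.0005],
    [0.0046,0,0.0147,0,0,-0.0005],
    [0,0,0,0,0,0],
    [0,0,0,0,0,0],
    [0,0,0,0,0,0],
  ],
)

```text
clock: 16.35
tcp_pos: [423.5, -201.8, 298.8]
ee_rot: [-3.14, 0.318, -3.09]
wrist_force: [0.8, -0.6, -0.6]
gripper_width: 0.208
```

```bash
cat > ins.py <<'E'
from h import *
import sys
st=bot.read_state();R=Ro.from_euler("xyz",st["ee_rot"]);p=np.array(st["tcp_pos"])
d=YC.inv().apply(p-g[:3]);u=YC.inv().apply(UP);k=d@u;print("out",k.round(1),"side err (radial,tan)",(d-k*u)[[0,1]].round(1),"rot",np.degrees((RG.inv()*R).as_rotvec()).round(2),"F",st["wrist_force"].round(1),"T",st["torque"].round(2),st["clock"])
go((g[:3]+float(sys.argv[1])*UP,RG,int(sys.argv[2])))
E
python3 ins.py 80 4
```

```text
out 135.8 side err (radial,tan) [1.9 0.5] rot [ 0.01 -0.03 -0.2 ] F [ 0.8 -0.6 -0.6] T [-0.    0.96  0.03] 16.35
[[0.003,-0.0001,0.0136,0.0,0.0001,0.0009],[0.003,-0.0001,0.0136,0.0,0.0001,0.0009],[0.003,-0.0001,0.0136,0.0,0.0001,0.0009],[0.0029,-0.0001,0.0136,0.0,0.0001,0.0009]]
```

Request:
jog_arm(
  series=[
    [0.003,-0.0001,0.0136,0,0,0.0009],
    [0.003,-0.0001,0.0136,0,0,0.0009],
    [0.003,-0.0001,0.0136,0,0,0.0009],
    [0.0029,-0.0001,0.0136,0,0,0.0009],
    [0,0,0,0,0,0],
    [0,0,0,0,0,0],
  ],
)

```text
clock: 16.85
tcp_pos: [428.8, -202.3, 243.4]
ee_rot: [-3.141, 0.318, -3.095]
wrist_force: [-0.1, -0.8, -1.0]
gripper_width: 0.203
```

```bash
python3 ins.py 30 5
```

```text
out 80.1 side err (radial,tan) [-0.6 -0.2] rot [ 0.01 -0.02  0.05] F [-0.1 -0.8 -1. ] T [-0.02  0.91  0.01] 16.85
[[0.0017,0.0001,0.0099,0.0,0.0001,-0.0002],[0.0017,0.0001,0.0099,0.0,0.0001,-0.0002],[0.0017,0.0001,0.0099,0.0,0.0001,-0.0002],[0.0017,0.0,0.0099,0.0,0.0001,-0.0002],[0.0017,0.0,0.0099,0.0,0.0001,-0.0002]]
```

Request:
jog_arm(
  series=[
    [0.0017,0,0.0099,0,0,0],
    [0.0017,0,0.0099,0,0,0],
    [0.0017,0,0.0099,0,0,0],
    [0.0017,0,0.0099,0,0,0],
    [0.0017,0,0.0099,0,0,0],
    [0,0,0,0,0,0],
    [0,0,0,0,0,0],
  ],
)

```text
clock: 17.43
tcp_pos: [436.4, -202.1, 194.2]
ee_rot: [-3.141, 0.319, -3.095]
wrist_force: [0.2, -0.5, -1.8]
gripper_width: 0.202
```

```bash
python3 ins.py 1 4
```

```text
out 30.4 side err (radial,tan) [ 0.2 -0.4] rot [ 0.02 -0.07  0.05] F [ 0.2 -0.5 -1.8] T [-0.07  0.98 -0.02] 17.4333
[[0.0014,0.0001,0.0072,-0.0001,0.0003,-0.0002],[0.0014,0.0001,0.0072,-0.0001,0.0003,-0.0002],[0.0014,0.0001,0.0072,-0.0001,0.0003,-0.0002],[0.0013,0.0001,0.0072,-0.0001,0.0003,-0.0002]]
```

Request:
jog_arm(
  series=[
    [0.0014,0.0001,0.0072,0,0.0003,0],
    [0.0014,0.0001,0.0072,0,0.0003,0],
    [0.0014,0.0001,0.0072,0,0.0003,0],
    [0.0013,0.0001,0.0072,0,0.0003,0],
    [0,0,0,0,0,0],
    [0,0,0,0,0,0],
  ],
)

```text
clock: 17.93
tcp_pos: [439.6, -201.5, 163.6]
ee_rot: [3.142, 0.317, -3.096]
wrist_force: [0.6, -0.1, -0.7]
gripper_width: 0.202
```

```bash
python3 ins.py 0 1
```

```text
out -0.3 side err (radial,tan) [-0.9  0. ] rot [0.02 0.05 0.08] F [ 0.6 -0.1 -0.7] T [-0.11  0.94 -0.03] 17.9333
[[-0.0009,0.0,-0.0002,-0.0003,-0.001,-0.0014]]
```

Home to within a millimetre with no side force. Releasing and backing off.

Request:
jog_arm(
  series=[
    [0,0,0,0,0,0],
    [0,0,0,0,0,0],
    [0,0,0,0,0,0],
    [0,0,0,0,0,0],
    [0,0,0,0,0,0],
    [0,0,-0.01,0,0,0],
    [0,0,-0.02,0,0,0],
    [0,0,-0.025,0,0,0],
    [0,0,-0.025,0,0,0],
    [0,0,-0.025,0,0,0],
    [0,0,-0.025,0,0,0],
    [0,0,0,0,0,0],
  ],
  jaw=-0.1,
)

```text
clock: 18.93
tcp_pos: [400.0, -204.0, 293.0]
ee_rot: [-3.139, 0.325, -3.095]
wrist_force: [0.8, 0.3, -0.3]
gripper_width: 0.552
```

Request:
jog_arm(
  series=[
    [0,0,-0.02,0,0,0],
    [0,0,-0.02,0,0,0],
    [0,0,-0.01,0,0,0],
    [0,0,0,0,0,0],
    [0,0,0,0,0,0],
  ],
)

```text
clock: 19.35
tcp_pos: [383.5, -203.9, 334.9]
ee_rot: [3.141, 0.318, -3.096]
wrist_force: [0.0, -0.4, -0.2]
gripper_width: 0.546
```

```bash
python3 - <<'E'
from gr import *
from sty import stylus
print(st["tcp_pos"],st["gripper_width"])
s=green()
w=cloud(s);hsv=cv2.cvtColor(s["frame"],cv2.COLOR_RGB2HSV);H,S_,V=[hsv[...,i] for i in range(3)];B=(w[...,2]>70)&(w[...,2]<140)&(w[...,0]>440)&(w[...,0]<500)&(w[...,1]>120)&(w[...,1]<320)
for n,m in(("yellow",(H>20)&(H<33)&(S_>150)),("red",((H<4)|(H>176))&(S_>150)),("white",(S_<60)&(V>110))): k=m&B;print(n,k.sum(),w[k].mean(0).round(1))
for n,x in(("side",s),("wrist",cams.snapshot("wrist"))):
    p=stylus(x)
    for z0 in(150,165,180,195,205):
        k=abs(p[:,2]-z0)<7.5
        if k.sum()>3:print(n,z0,p[k].min(0).round(1),p[k].max(0).round(1),p[k].mean(0).round(1))
    if n=="wrist":wf=x
a=cv2.resize(s["frame"][90:290,180:430],(750,600)) ;cv2.imwrite("pics/fin.png",a[...,::-1])
import pickle;d=pickle.load(open("d.pkl","rb"));df=np.abs(d["side"]["frame"].astype(int)-s["frame"]).max(2)>50
ys,xs=np.nonzero(cv2.morphologyEx(df.astype(np.uint8),cv2.MORPH_OPEN,np.ones((3,3))));print("changed blobs",cv2.connectedComponentsWithStats(cv2.morphologyEx(df.astype(np.uint8),cv2.MORPH_OPEN,np.ones((3,3))))[2].tolist())
E
```

```text
e,y,h 122.6 -364.0 69.3 F [ 0.  -0.4 -0.2] axial -0.1 t 19.35
[ 383.54157038 -203.89945044  334.86351936] 0.546481359148001
62 [464.82004281 157.83463944  98.36027838] [476.90940965 168.95327041 103.45826981]
yellow 90 [468.9 237.9  99.2]
red 12 [466.4 267.1 110.1]
white 73 [469.5 206.2 100.1]
side 150 [ 425.8 -202.7  143.3] [ 443.5 -188.6  156.8] [ 432.8 -194.5  150.1]
side 165 [ 423.8 -201.4  157.6] [ 438.9 -190.7  172. ] [ 430.7 -194.3  165.4]
side 180 [ 421.  -201.4  172.7] [494.9 -99.9 187. ] [ 431.  -190.3  179.9]
side 195 [ 419.7 -204.4  187.8] [491.5 -88.7 201.2] [ 428.6 -191.6  195.1]
side 205 [ 419.1 -210.1  198.8] [491.5 -88.7 209.7] [ 427.7 -195.5  204.5]
wrist 150 [ 426.8 -211.4  143. ] [ 430.  -193.9  157.5] [ 427.9 -203.   150.4]
wrist 165 [ 424.5 -211.1  157.5] [ 428.3 -194.   172.3] [ 426.  -202.9  164.7]
wrist 180 [ 422.1 -212.   172.5] [ 427.2 -194.4  187.3] [ 423.9 -202.9  179.7]
wrist 195 [ 420.2 -211.6  187.7] [ 423.6 -194.9  202.4] [ 421.8 -203.4  194.9]
wrist 205 [ 419.4 -211.5  198. ] [ 438.2 -193.6  211.4] [ 426.7 -202.8  207.6]
changed blobs [[0, 0, 640, 400, 238871], [380, 0, 102, 108, 4657], [595, 0, 45, 41, 879], [614, 66, 26, 12, 170], [559, 76, 81, 137, 4420], [421, 87, 3, 3, 9], [401, 108, 3, 3, 9], [316, 115, 8, 27, 183], [384, 114, 10, 6, 48], [353, 120, 14, 28, 249], [325, 137, 8, 6, 42], [337, 136, 7, 8, 47], [361, 145, 15, 29, 219], [339, 147, 6, 6, 27], [326, 149, 6, 4, 21], [320, 159, 3, 4, 12], [323, 171, 7, 6, 30], [366, 178, 4, 7, 21], [519, 218, 37, 14, 212], [455, 247, 34, 39, 724], [534, 247, 5, 5, 21], [468, 291, 26, 34, 167], [620, 323, 20, 52, 686], [508, 328, 4, 3, 12], [446, 333, 3, 3, 9], [454, 337, 3, 3, 9], [484, 337, 123, 63, 4230], [0, 396, 5, 4, 16]]
```

View pics/fin.png

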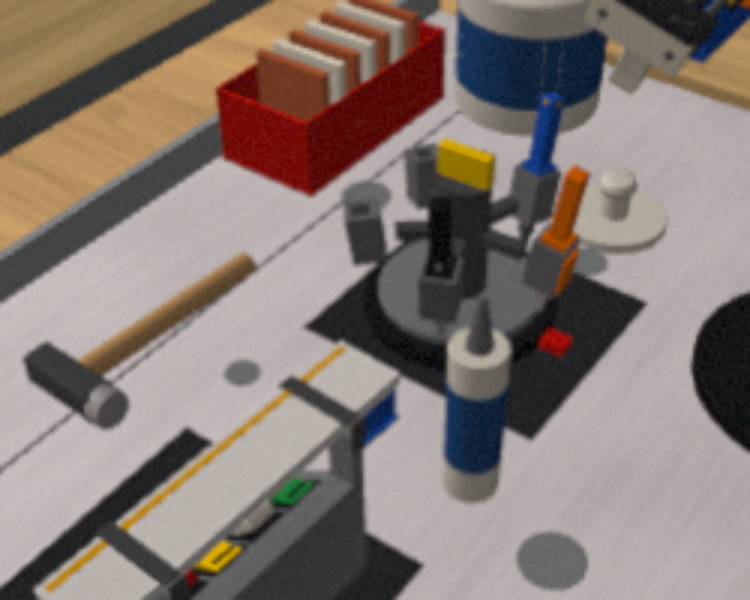

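```bash
python3 -c "
from bench import job
print(job.hand_in())"
```

```text
the job is handed in; nothing more can be done
None
```

I carried out the whole job and handed it in at about 19.4 s on the clock. No verdict was reported.

**What I did:** I turned the knob about 74° to bring the stylus's pocket to the red pointer and drew out the stylus. Leaning it 35°, I went in under the straightedge and pressed the upper half of the green rocker until it hit its stop. I then put the stylus back in its own pocket, let go and backed off.

**Last checks:**
- **Green rocker:** the press met its stop at 17 N, with the tip about 0.6 mm short of the height predicted for full tip. Green now shows the same face and height as the already tipped yellow.
- **Other rockers:** the yellow and red readings match the start to about 1 mm. White is judged by eye only: I had no starting measurement for it, but it looks unchanged.
- **Stylus:** the collar sits on the pocket mouth, with the handle centre at about (435, -203) mm against the expected (435.5, -202).
- **Everything else:** the chisel, file, cartridge, hammer and float look undisturbed in the last picture; the tile and leveller are largely or wholly outside it. The gripper is open and touches nothing.
- **One disagreement:** before reinsertion the tip looked about 2 px off its prediction in the side view. The wrist view showed no slip, and it went back in without side force.

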